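# Unload the test rings from a keyed arbor

## Task

Unload the hardness-test rings from the horizontal bar: turn the slotted stop collar on the bar until its slot lines up with the bar's key, slide it off the free end without forcing it, and stand it in the two-rail cradle; then slide off the two rings, one at a time, and stand them beside it. Leave all three standing on edge on the rails, bores along the rails, let go and at rest, and leave the other things on the bench where they are.

Things in the scene. Friction and masses are not known exactly. Their poses are not given: they have to be found in the camera images.
- stand: Grey stand fixed to the bench, base 130 x 110 mm, upright 45 x 30 mm, 164 mm tall. Origin on the bench, z up. From the upright's face (y = 0 here) a round steel bar, 18 mm in diameter, runs level 150 mm along this frame's -y to its free end; its axis is 140 mm above the origin (x = 0).
- bar_end (a point): Centre of the free end face of the bar; axes as the stand's (the bar points along -y).
- bar_key (a point): Point on the bar's axis under the key, 140 mm from the upright; axes as the stand's. The key is a rib 6 mm wide and 8 mm long, its top 15 mm from the axis. It leans about the bar anywhere from 21 degrees towards the stand's -x (the robot's side) to 37 degrees towards its +x; the angle differs each time, is not reported and must be felt or seen. It does not yield.
- collar: Dark steel stop collar 40 mm across (small side flats), 24 mm long, 0.12 to 0.2 kg. Origin at its bore's centre, y along the bore, z out through its slot. Bore 21 mm: it turns freely on the bar, hanging with its slot up and centre 1.5 mm below the bar's axis, inboard of the key.
- slot (a point): Outer mouth of the collar's slot, 20 mm from the bore's axis. The straight slot, 9 mm wide, runs the full length through the wall. The key stops the collar unless the slot is turned to within about 7 degrees of it: turn the collar about the bar and try with light pulls.
- ring_outer: Plain steel ring, 54 mm outside, bore 34 mm, 16 mm wide, 0.13 to 0.23 kg, the one nearer the free end. Origin at its centre, y along the bore. It hangs loose on the bar, centre 8 mm below the bar's axis; lift it 8 to 14 mm (about 11 is best) to pass the key.
- ring_inner: A ring like ring_outer, nearer the upright. Origin at its centre, y along the bore.
- cradle: Black base 90 x 220 x 12 mm fixed to the bench, with two round aluminium rails (10 mm diameter) along its y, axes at x = +-16 mm, 22 mm high, ending in blocks 50 mm wide and 30 mm high at y = +-94 mm. Origin on the bench under its middle, z up.
- cradle_mid (a point): Centre of a ring standing on edge at the cradle's middle, 49.5 mm above the cradle's origin (the collar's centre stands at 41 mm); axes as the cradle's. Parts stand with the bore along y, centres at x = 0. Three parts at y = -55, 0 and 55 mm leave room for the fingers.
- test_block: Bystander: steel disc 62 mm in diameter, 12 mm thick, lying on the bench. Origin under its middle.
- oil_bottle: Bystander: small white bottle 40 mm in diameter, 90 mm tall. Origin under its middle.
- clip_bin: Bystander: blue open bin 100 x 140 x 50 mm. Origin under its middle.
Mind the look-alikes: they are no part of the job. Leave any blue, purple or yellow look-alike of the ring_outer alone.

How it is judged:
By the outcome, as a careful person would: the job done as asked, in the order asked, and still so for the second after the job is handed in, with the robot touching nothing.
It also fails if it takes over 72 s, if anything falls off the work surface, if the arm or the gripper's body presses on something with over 40 N, if the wrist force passes 120 N, or if a joint passes its speed limit or range.

## Robot

A 7-joint arm with a two-finger parallel gripper is mounted at the origin on the work surface. World frame = base frame: x ahead of the robot, y to its left, z up, the work surface at z = 0. Lengths are in m, angles in rad, forces in N, time in s.
With the tool pointing down it reaches from about 0.425 to 0.975 m from the base axis. Payload 16.7 kg.
Tool frame: the origin (TCP) lies where the fingers leave the gripper's body, on its centre line; the fingertips stand 73 mm ahead of it and the grasp point (between the pads) lies 54 mm ahead of it; z points along the fingers, x is the direction in which the jaws open and shut, and the axes are right-handed (so a half turn about z gives the same grasp; the last joint's range is limited). The gripper opens to 85 mm and grips with 20 to 120 N. Pads are 22 mm wide; open, the fingers measure 114 mm over their backs; the gripper's body (76 mm by 85 mm) begins 54 mm behind the grasp point. The pads swing forward as they close: fully open they stand 13 mm farther back than shut.
Start: joints at [1.091, 0.426, 0.074, 1.606, -0.034, 1.111, -0.067], TCP at [0.219, -0.638, 0.304] pointing down, gripper open.
Joint ranges: [-2.85, 2.85], [-0.5, 2.14], [-1.23, 1.37], [0.21, 2.46], [-1.02, 4.16], [0.16, 2.05], [-2.73, 2.73]. Speed limits (rad/s): [1.89, 1.89, 2.39, 2.39, 3.01, 3.01, 3.01].

## Interface

Orientations are given as a unit quaternion [w, x, y, z].
In Python, from cell import get_obs, camera, job_done gives the robot as it stands. The module is installed in compiled form; this text tells all that it offers.
- The arm moves only by the shell command python3 -m inch 'ROWS' [FORCE]. ROWS is JSON, a list of rows, each a list of 3 entries, a list of its own where there are three numbers: the closure in counts, from 0 (fully open) to 255 (shut), then the shift along the tool's x, y, z in cm, then the turn about the tool's z in degrees. A call has exactly 10 rows; each row is the pose to reach, as a shift and turn from the pose measured when the call began, along the tool's axes at that moment; what a row does not reach only later rows make up. A row lasts 1/10 s, in which the tool goes at most 50 mm and 8.59 degrees, less where a joint would pass 70% of its speed; a pose out of reach is approached as far as the arm can. A call with a gripper value outside its range is refused whole. The fingers move at their own pace and stop on an object; FORCE is the grip in N (left out, the last holds). Time passes only in rows, so rows that repeat a pose let the fingers close, or fill a call up. It gives the time, the measured TCP pose, the force and the opening at its end, in the units of the state.
- get_obs(): the state, without advancing time (a new reading comes with each control period).
- camera(name): name is "scene" or "top" or "wrist"; returns a dict with "img" (420x560x3 uint8, red, green, blue), "fx", "fy", "cx", "cy" (pixels), "k1" (the pictures are not rectified: a ray, as slopes to the right and down, at radius r is drawn at 1 + k1 r^2 times it, then the intrinsics apply), "extrinsics" (4x4, takes a point from camera to world coordinates); the wrist camera has in their place "hand_eye" (4x4, takes a point from camera to tool coordinates, whose origin is the TCP and whose axes are the tool frame's). Camera axes: x right, y down, z forward; pixel columns grow to the right and rows downward; lengths in m; the calibration is good to about 2 mm. A picture is of the moment at which its call begins: read the wrist's pose just before it. There is no depth.
- job_done(): hands the job in, once; it reports no verdict.
The state is a dict: "time_s": time; "joints": joint angles; "dq": joint speeds; "effort": joint torques, N m; "eef_pos": TCP position; "tcp_rot": TCP orientation; "contact_force": force on the tool from outside, world axes, zero at the start; "torque": the same for the moment, N m; "finger_gap": finger opening in m.
Only numpy, scipy, OpenCV 4.12 (cv2) and the standard library are available. Lean on these libraries where they do the work, as an engineer would, in place of code of your own. Each camera call takes 0.05 s, during which the arm holds its last target.

## Working session

There is one attempt and no reset: what is moved stays moved. The work goes in short steps, Python scripts to look and compute and a shell command to move; the robot and the scene stay as the last step left them, time stands still between calls to the robot, and variables do not carry over. Pictures are saved under pics/ and viewed, and the job is handed in when it is done.

```bash
mkdir -p pics; cat > h.py <<'E'
import numpy as np, cv2, json
from cell import get_obs, camera
from scipy.spatial.transform import Rotation as R
def q2R(q): return R.from_quat([q[1],q[2],q[3],q[0]]).as_matrix()
def ext(c,o=None):
    if 'extrinsics' in c: return np.array(c['extrinsics'])
    T=np.eye(4);T[:3,:3]=q2R(o['tcp_rot']);T[:3,3]=o['eef_pos'];return T@np.array(c['hand_eye'])
def ray(c,E,u,v):
    K=np.array([[c['fx'],0,c['cx']],[0,c['fy'],c['cy']],[0,0,1]])
    d=np.array([(u-c['cx'])/c['fx'],(v-c['cy'])/c['fy']]);s=d.copy()
    for _ in range(20): s=d/(1+c['k1']*(s@s))
    r=E[:3,:3]@np.array([s[0],s[1],1]);return E[:3,3],r
def atz(c,E,u,v,z):
    p,r=ray(c,E,u,v);return p+r*(z-p[2])/r[2]
def proj(c,E,P):
    q=E[:3,:3].T@(np.array(P)-E[:3,3]);s=q[:2]/q[2];s=s*(1+c['k1']*(s@s))
    return np.array([c['cx']+c['fx']*s[0],c['cy']+c['fy']*s[1]])
def tri(l):
    A=np.zeros((3,3));b=np.zeros(3)
    for p,r in l:
        r=r/np.linalg.norm(r);M=np.eye(3)-np.outer(r,r);A+=M;b+=M@p
    x=np.linalg.solve(A,b);return x,[np.linalg.norm((np.eye(3)-np.outer(r,r)/(r@r))@(x-p)) for p,r in l]
def snap(name,fn):
    o=get_obs();c=camera(name);cv2.imwrite(f'pics/{fn}.png',c['img'][:,:,::-1]);
    import pickle;pickle.dump((o,c),open(f'pics/{fn}.pkl','wb'));return o,c
def load(fn):
    import pickle;o,c=pickle.load(open(f'pics/{fn}.pkl','rb'));return o,c,ext(c,o)
def crop(fn,x0,y0,w,h,k,out):
    im=cv2.imread(f'pics/{fn}.png')[y0:y0+h,x0:x0+w];cv2.imwrite(f'pics/{out}.png',cv2.resize(im,None,fx=k,fy=k,interpolation=cv2.INTER_CUBIC))
E
python3 - <<'E'
from h import *
for n in ['scene','top','wrist']:
    o,c=snap(n,n+'0'); print(n,c['fx'],c['k1'],np.round(ext(c,o),3).tolist())
print(o)
E
```

```text
scene 422.9324217740116 -0.026231194803495284 [[-0.699, 0.415, -0.583, 1.168], [0.715, 0.387, -0.582, 0.549], [-0.015, -0.823, -0.568, 0.716], [0.0, 0.0, 0.0, 1.0]]
top 395.9253173469669 -0.08494815672141978 [[-0.02, -0.995, 0.097, 0.46], [-1.0, 0.019, -0.004, -0.058], [0.002, -0.097, -0.995, 1.245], [0.0, 0.0, 0.0, 1.0]]
wrist 330.4970102401867 0.0012868615508764651 [[0.324, -0.912, -0.253, 0.282], [-0.946, -0.312, -0.087, -0.617], [-0.0, 0.268, -0.963, 0.375], [0.0, 0.0, 0.0, 1.0]]
{'time_s': 0.1, 'joints': array([ 1.09053227,  0.42667   ,  0.07385728,  1.6064746 , -0.03407512,
        1.11079754, -0.06708738]), 'dq': array([-5.95087673e-04, -1.50359804e-03,  2.45187209e-04,  7.66169788e-05,
        4.91842291e-04,  1.40994148e-03,  1.40248885e-03]), 'effort': array([ 9.08572722e-03, -9.51531100e+01,  3.77218187e+00, -4.64403605e+01,
        1.97290094e-02,  6.60463367e-03, -4.59664102e-05]), 'eef_pos': array([ 0.21911182, -0.63818232,  0.30331054]), 'tcp_rot': array([-2.74873485e-04,  8.13866127e-01, -5.81052175e-01, -4.70860274e-04]), 'contact_force': array([-0.80052687,  0.34050986,  0.27419279]), 'torque': array([ 0.0255104 , -0.02116347, -0.00559802]), 'finger_gap': 0.08554676284650466}
```

View pics/scene0.png

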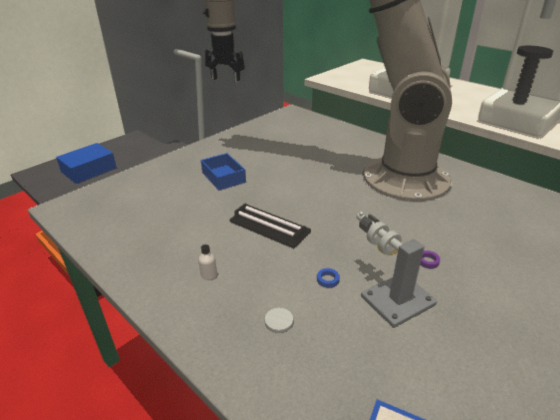

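View pics/top0.png

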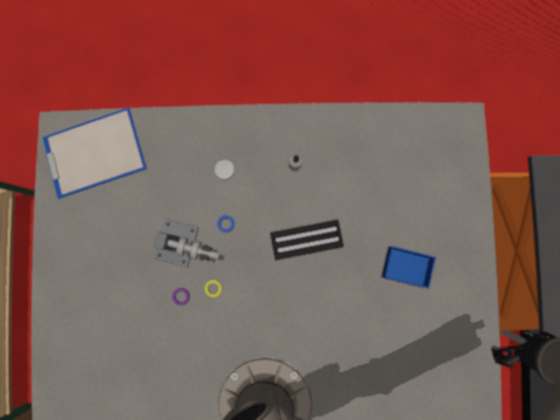

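View pics/wrist0.png

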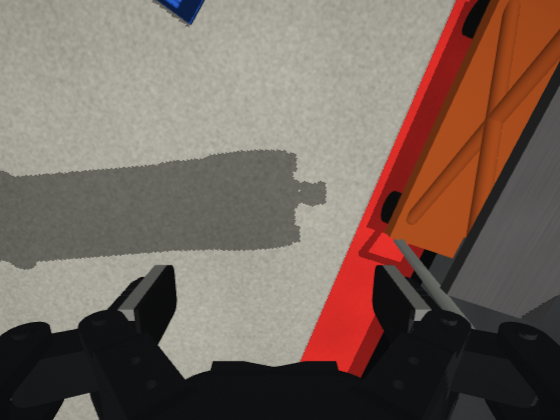

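```bash
python3 - <<'E'
from h import *
crop('top0',140,190,110,80,7,'a');crop('scene0',340,190,110,140,4.2,'b');crop('top0',255,200,100,70,7,'c')
E
```

```text
(no output)
```

View pics/a.png

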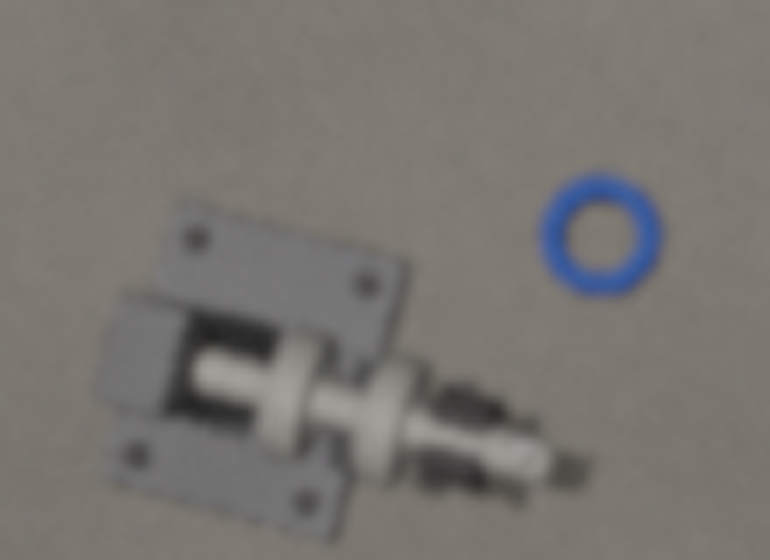

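View pics/b.png

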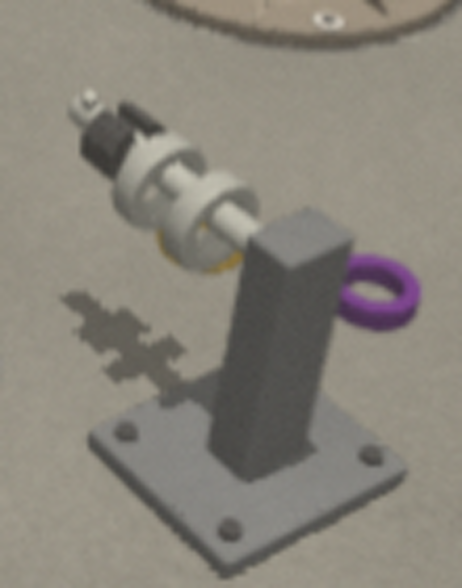

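View pics/c.png

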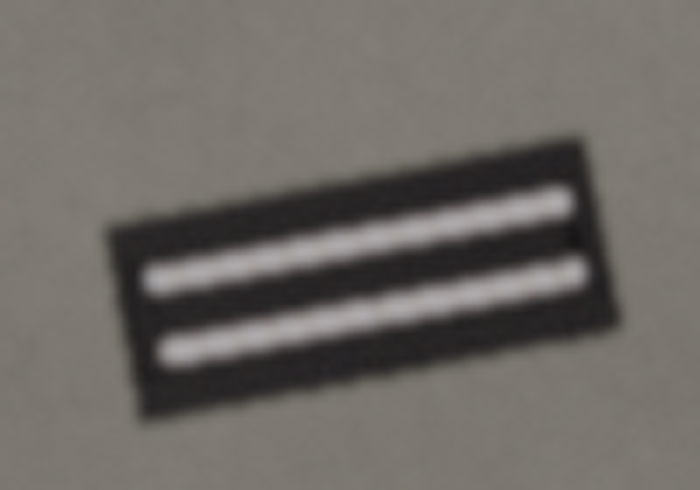

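```bash
python3 - <<'E'
from h import *
o,c,E=load('top0');o2,c2,E2=load('scene0')
f=lambda x,y:(140+x/7,190+y/7)
print('end',tri([ray(c,E,*f(545,460)),ray(c2,E2,360.5,214)]))
print('end@.14',atz(c,E,*f(545,460),.14))
print('barroot',atz(c,E,*f(200,370),.14))
B=[atz(c,E,*f(*p),.01) for p in [(180,203),(412,265),(335,540),(110,483)]]
print('base',np.round(B,3),np.mean(B,0)); 
for i in range(4): d=B[(i+1)%4]-B[i]; print(np.linalg.norm(d),np.degrees(np.arctan2(d[1],d[0])))
g=lambda x,y:(255+x/7,200+y/7)
C=[atz(c,E,*g(*p),.012) for p in [(108,228),(582,137),(620,325),(142,418)]]
print('cr',np.round(C,3),np.mean(C,0))
for i in range(4): d=C[(i+1)%4]-C[i]; print(np.linalg.norm(d),np.degrees(np.arctan2(d[1],d[0])))
r=[atz(c,E,*g(*p),.022) for p in [(145,280),(572,202),(160,352),(587,272)]]
print(np.mean(r,0)); d=r[1]-r[0];print(np.degrees(np.arctan2(d[1],d[0])),np.linalg.norm(d),np.linalg.norm(r[2]-r[0]))
E
```

```text
end (array([0.4555943 , 0.11763037, 0.14272465]), [np.float64(0.003210454678661724), np.float64(0.0032104546786617507)])
end@.14 [0.45746167 0.11541831 0.14      ]
barroot [0.49556878 0.25412639 0.14      ]
base [[0.575 0.3   0.01 ]
 [0.545 0.195 0.01 ]
 [0.423 0.23  0.01 ]
 [0.45  0.331 0.01 ]] [0.49831149 0.26421498 0.01      ]
0.1094796428918951 -105.84052312272257
0.1267312198065317 164.06956026974228
0.10503411001233681 75.26734017908217
0.12883252053324282 -13.942829200589255
cr [[ 0.526 -0.029  0.012]
 [ 0.562 -0.242  0.012]
 [ 0.478 -0.256  0.012]
 [ 0.442 -0.043  0.012]] [ 0.50207078 -0.14231198  0.012     ]
0.2157139812633448 -80.26696562035295
0.0854127710437672 -170.4158928638484
0.2163947960251286 99.75972354701653
0.08551804770819474 9.128159691636782
[ 0.50182606 -0.14289985  0.022     ]
-80.81769817127054 0.19203947026373952 0.03232694882530173
```

```bash
python3 -m inch '[[0,[-51,-41.5,0],0],[0,[-51,-41.5,0],0],[0,[-51,-41.5,0],0],[0,[-51,-41.5,0],0],[0,[-51,-41.5,0],0],[0,[-51,-41.5,0],0],[0,[-51,-41.5,0],0],[0,[-51,-41.5,0],0],[0,[-51,-41.5,0],0],[0,[-51,-41.5,0],0]]' 20; python3 -c "
from h import *
print(get_obs()['joints'])"
```

```text
time_s: 1.15
eef_pos: [0.3918, -0.1671, 0.304]
tcp_rot: [-0.0, 0.814, -0.581, -0.0]
contact_force: [1.7, -1.0, -0.0]
finger_gap: 0.0857
[ 0.52524028  0.02549652 -0.2755152   2.11804103  0.00767187  0.99909776
 -0.99457243]
```

```bash
python3 -m inch '[[0,[-5,-4,2],0],[0,[-9,-7,4],0],[0,[-12,-9.8,5.4],0],[0,[-12,-9.8,5.4],0],[0,[-12,-9.8,5.4],0],[0,[-12,-9.8,5.4],0],[0,[-12,-9.8,5.4],0],[0,[-12,-9.8,5.4],0],[0,[-12,-9.8,5.4],0],[0,[-12,-9.8,5.4],0]]' ; python3 -c "
from h import *
print(get_obs()['joints'])
snap('wrist','w1')
crop('w1',0,0,300,240,2.6,'w1c')"
```

```text
time_s: 2.15
eef_pos: [0.4455, -0.0222, 0.2503]
tcp_rot: [-0.0, 0.814, -0.581, 0.0]
contact_force: [0.4, -0.1, -0.4]
finger_gap: 0.0854
[ 0.3119817   0.14080154 -0.43611085  2.13310519  0.07653908  0.88175149
 -1.41005928]
```

View pics/w1.png

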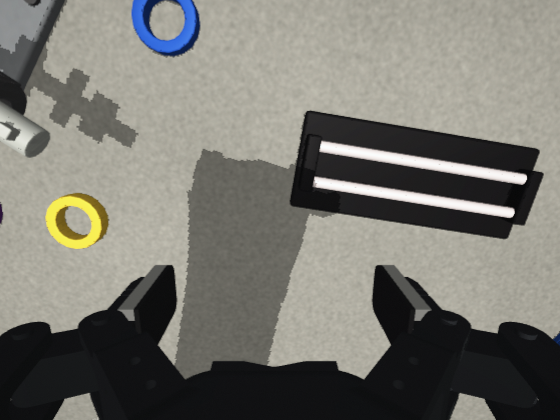

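View pics/w1c.png

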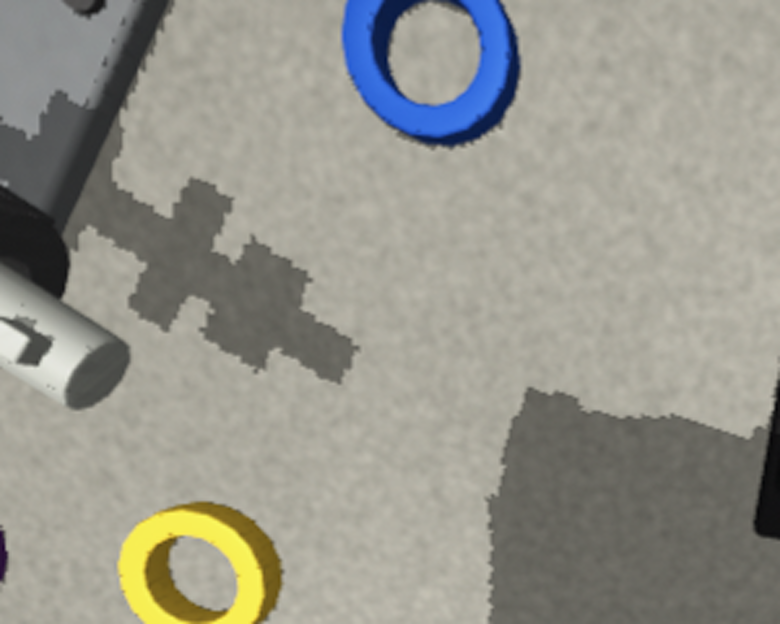

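```bash
python3 -m inch '[[0,[-4,0,-1],0],[0,[-7.5,0,-2],0],[0,[-7.5,0,-2],0],[0,[-7.5,0,-2],0],[0,[-7.5,0,-2],0],[0,[-7.5,0,-2],0],[0,[-7.5,0,-2],0],[0,[-7.5,0,-2],0],[0,[-7.5,0,-2],0],[0,[-7.5,0,-2],0]]' ; python3 -c "
from h import *
snap('wrist','w2')
crop('w2',0,0,260,240,3,'w2c')"
```

```text
time_s: 3.2
eef_pos: [0.4212, 0.0488, 0.2702]
tcp_rot: [-0.0, 0.814, -0.581, -0.0]
contact_force: [-0.5, -0.2, 1.3]
finger_gap: 0.0854
```

View pics/w2c.png

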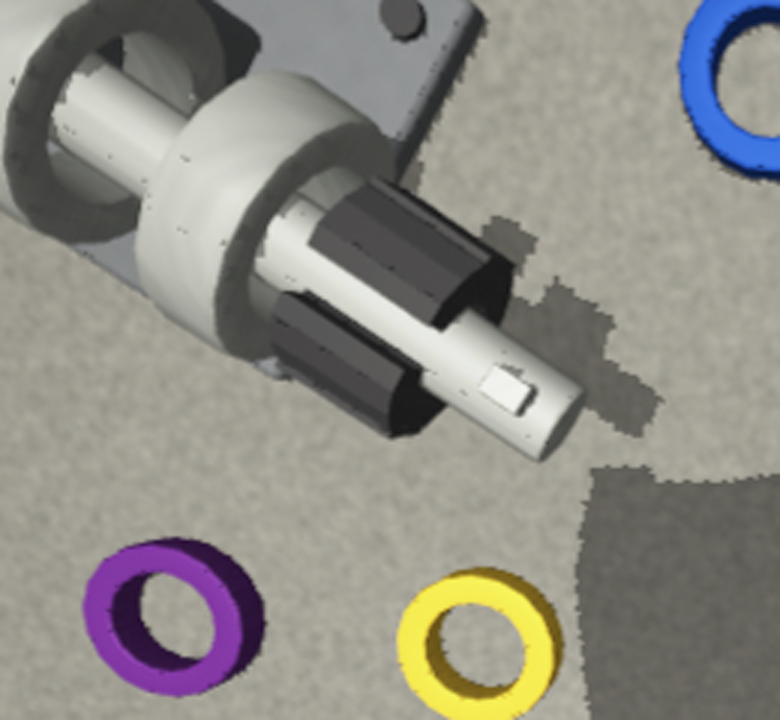

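```bash
python3 -c "
from h import *
crop('w2',125,90,75,70,10,'w2d')"
```

```text
(no output)
```

View pics/w2d.png

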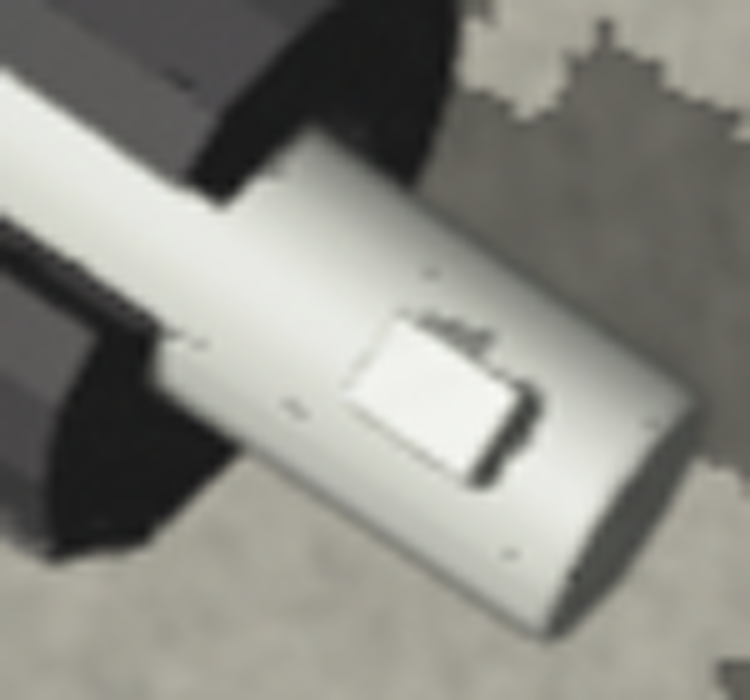

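```bash
cat > fit.py <<'E'
from h import *
from scipy.optimize import least_squares
def run(fn,key,far,near,endf,endn,x0=(.457,.115,np.radians(-15.6),0.),zfix=.14):
    o,c,E=load(fn)
    def model(p):
        ex,ey,psi,th=p[:4]; z=p[4] if len(p)>4 else zfix
        xs=np.array([np.cos(psi),np.sin(psi),0]);ys=np.array([-np.sin(psi),np.cos(psi),0]);zs=np.array([0,0,1.])
        e=np.array([ex,ey,z]);u=np.sin(th)*xs+np.cos(th)*zs;t=np.cos(th)*xs-np.sin(th)*zs
        k=e+.010*ys
        return e,xs,ys,[k+.015*u+s*.003*t+a*.004*ys for s,a in key[1]]
    def res(p):
        e,xs,ys,kc=model(p);r=[]
        for P,m in zip(kc,key[0]): r+=list(proj(c,E,P)-m)
        for L,s in ((far,1),(near,-1)):
            for m in L:
                p0,d=ray(c,E,*m);n=np.cross(d,ys);n/=np.linalg.norm(n)
                if n@xs<0:n=-n
                r.append(((p0-e)@n-s*.009)*1600)
        v=E[:3,3]-e;n=np.cross(v,ys);n/=np.linalg.norm(n)
        if n@xs<0:n=-n
        r+=list(proj(c,E,e+.009*n)-endf);r+=list(proj(c,E,e-.009*n)-endn)
        if len(p)>4:r.append((p[4]-.14)/.003)
        return np.array(r)
    for x in (list(x0),list(x0)+[.14]):
        s=least_squares(res,x,loss='soft_l1');print(np.round(s.x[:2],4),np.degrees(s.x[2:4]).round(1),s.x[4:],np.abs(res(s.x)).max().round(2),np.round(res(s.x)[:8],1))
    return s.x
if __name__=='__main__':
    f=lambda *L:[np.array([125+x/10-.45,90+y/10-.45]) for x,y in L]
    run('w2',(f((402,318),(520,383),(475,480),(345,390)),[(1,1),(1,-1),(-1,-1),(-1,1)]),f((350,152),(500,258),(650,360)),f((200,410),(350,510),(500,610)),f((700,400))[0],f((545,638))[0])
E
python3 fit.py
```

```text
[0.4567 0.1153] [-16.1  11. ] [] 1.79 [-0.3 -1.8  0.6  0.4 -0.9 -0.2 -0.6  0.2]
[0.4562 0.1166] [-16.   10.8] [0.13521878] 1.59 [-0.1 -1.4  0.5  0.5 -0.9 -0.3 -0.3  0.3]
```

```bash
python3 - <<'E'
from h import *
o,c,E=load('w2')
psi=np.radians(-16);e=np.array([.4564,.116]);xs=np.array([np.cos(psi),np.sin(psi)]);ys=np.array([-np.sin(psi),np.cos(psi)])
def loc(u,v,z):
    p=atz(c,E,u,v,z)[:2]-e;return np.round([p@xs*1e3,p@ys*1e3],1)
D=lambda x,y:(125+x/10-.45,90+y/10-.45); C=lambda x,y:(x/3-.33,y/3-.33)
for n,q,z in [('slot far front',D(222,205),.157),('slot far front top?',D(195,185),.157),('slot near front',D(155,345),.15),('slot near back?',C(285,292),.157),('far back',C(310,243),.157),('ring outer top front',C(345,135),.159),('ring out top back',C(262,78),.159)]: print(n,loc(*q,z))
E
```

```text
slot far front [ 5.7 22.8]
slot far front top? [ 5.8 24.5]
slot near front [-4.3 24.5]
slot near back? [-4.2 48.6]
far back [ 5.5 48.6]
ring outer top front [24.4 50.6]
ring out top back [24.3 65.8]
```

```bash
python3 -m inch '[[110,[-4,-4,0],-8],[110,[-8.1,-7.5,0],-16],[110,[-8.1,-7.5,0],-24],[110,[-8.1,-7.5,0],-32],[110,[-8.1,-7.5,0],-40],[110,[-8.1,-7.5,0],-48],[110,[-8.1,-7.5,0],-55],[110,[-8.1,-7.5,0],-55],[110,[-8.1,-7.5,0],-55],[110,[-8.1,-7.5,0],-55]]' ; python3 -c "
from h import *
o,c=snap('wrist','w3')
R_=q2R(o['tcp_rot']);print(np.degrees(np.arctan2(R_[1,0],R_[0,0])),o['joints'])
crop('w3',130,60,300,260,2.6,'w3c')"
```

```text
time_s: 4.25
eef_pos: [0.4659, 0.1497, 0.2703]
tcp_rot: [-0.0, 0.99, -0.142, 0.0]
contact_force: [0.2, 1.0, -0.1]
finger_gap: 0.0487
-16.28078256198984 [ 0.17281645  0.22196711 -0.68954027  2.01507942  0.17148525  0.96067175
 -0.88756531]
```

View pics/w3c.png

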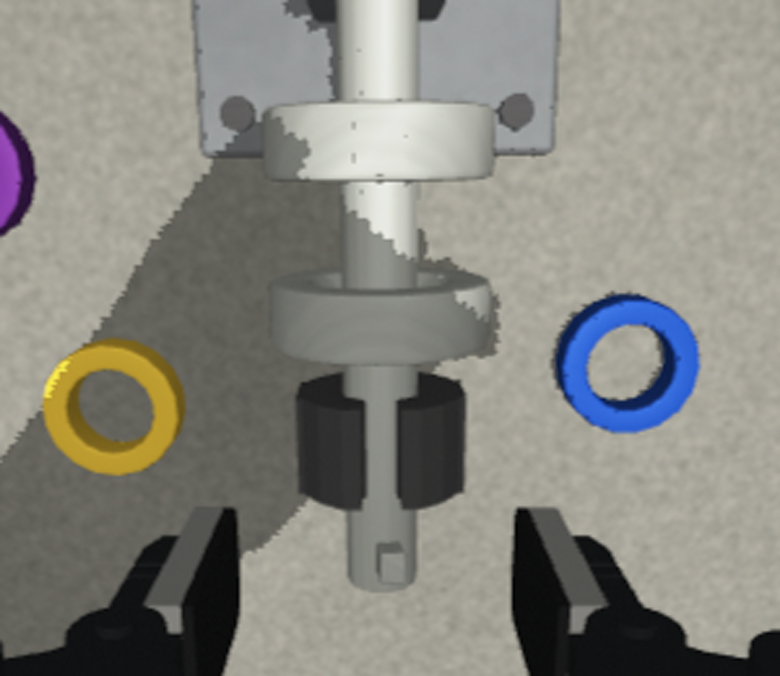

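```bash
python3 -c "
from h import *
crop('w3',235,200,85,100,7.5,'w3d')"
```

```text
(no output)
```

View pics/w3d.png

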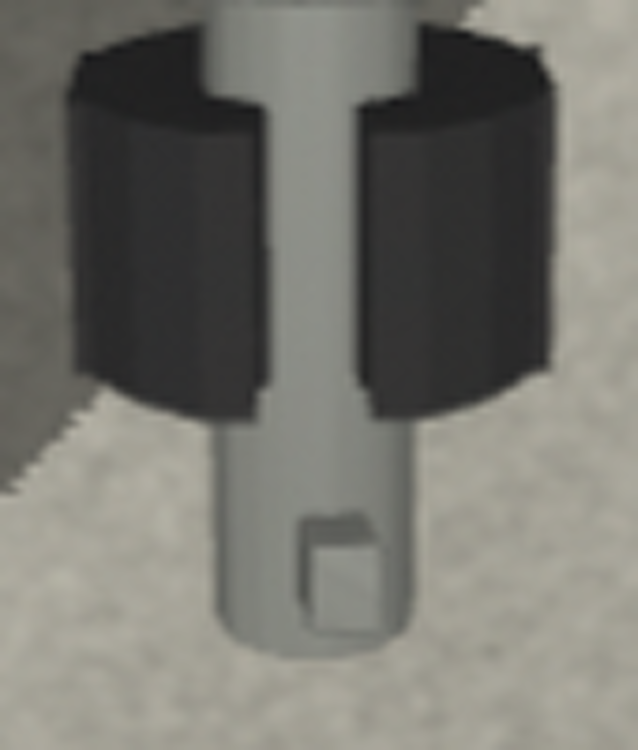

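```bash
python3 - <<'E'
from h import *
o,c,E=load('w3');Rt=q2R(o['tcp_rot']);t=o['eef_pos']
D=lambda x,y:(235+x/7.5-.43,200+y/7.5-.43); C=lambda x,y:(130+x/2.6-.3,60+y/2.6-.3)
def T(n,q,z): print(n,np.round(Rt.T@(atz(c,E,*q,z)-t)*1e3,1))
T('front slot corner L',D(258,418),.1575);T('front R',D(372,418),.1575);T('back L',D(262,130),.1575);T('back R',D(360,130),.1575)
T('bar end L',D(215,620),.14);T('bar R',D(411,620),.14);T('end',D(313,657),.136);T('top bar L',C(340,60),.14);T('top bar R',C(421,60),.14)
T('key',D(313,543),.1547);T('key',D(382,631),.1547)
T('ringo front',C(380,362),.159);T('ringo back',C(380,298),.159)
T('ringi front',C(380,180),.159);T('ringi back',C(380,101),.159)
T('ringi L',C(262,130),.132);T('ringi R',C(495,130),.132);T('ringo L',C(270,310),.132);T('ringo R',C(495,310),.132)
E
```

```text
front slot corner L [ -3.7  10.3 112.8]
front R [  5.4  10.3 112.8]
back L [ -3.3 -13.7 112.8]
back R [  4.3 -13.7 112.8]
bar end L [ -7.9  37.2 130.3]
bar R [  9.7  37.2 130.3]
end [  0.9  43.  134.3]
top bar L [ -8.3 -88.3 130.3]
top bar R [  9.5 -88.3 130.3]
key [  0.7  22.6 115.6]
key [  6.5  30.6 115.6]
ringo front [  0.4 -24.7 111.3]
ringo back [  0.4 -38.7 111.3]
ringi front [  0.4 -63.2 111.3]
ringi back [  0.4 -78.6 111.3]
ringi L [-27.  -73.9 138.3]
ringi R [ 27.4 -73.9 138.3]
ringo L [-26.5 -31.6 138.3]
ringo R [ 28.9 -31.5 138.3]
```

```bash
python3 -m inch '[[110,[0.08,-0.15,2],0],[110,[0.08,-0.15,4],0],[110,[0.08,-0.15,5.5],0],[110,[0.08,-0.15,7],0],[110,[0.08,-0.15,7],0],[125,[0.08,-0.15,7],0],[125,[0.08,-0.15,7],0],[125,[0.08,-0.15,7],0],[125,[0.08,-0.15,7],0],[125,[0.08,-0.15,7],0]]' 20; python3 -c "
from h import *
o,c=snap('wrist','w4')
crop('w4',130,100,300,260,2.6,'w4c')"
```

```text
time_s: 5.3
eef_pos: [0.4672, 0.1509, 0.2006]
tcp_rot: [-0.0, 0.99, -0.141, 0.0]
contact_force: [-0.2, -0.3, -0.2]
finger_gap: 0.0433
```

View pics/w4c.png

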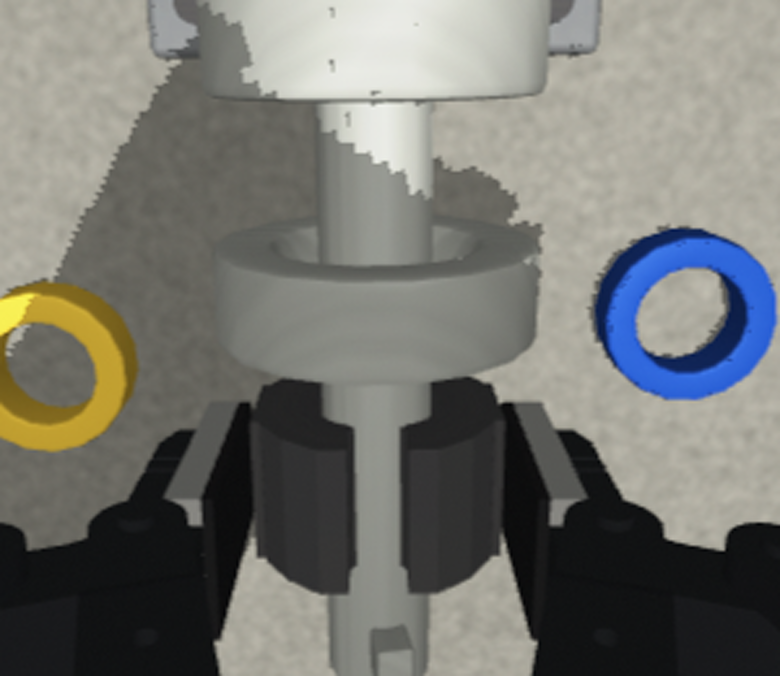

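```bash
python3 -m inch '[[125,[-0.1,0,0],0],[125,[-0.2,0,0],0],[125,[-0.3,0,0],0],[125,[-0.35,0,0],0],[125,[-0.35,0,0],0],[125,[-0.35,0,0.1],0],[125,[-0.35,0,0.2],0],[125,[-0.35,0,0.3],0],[125,[-0.35,0,0.4],0],[125,[-0.35,0,0.4],0]]' 20; python3 -c "
from h import *
o,c=snap('wrist','w5')
print(o['contact_force'])
crop('w5',130,100,300,260,2.6,'w5c')"
```

```text
time_s: 6.35
eef_pos: [0.4652, 0.1518, 0.1971]
tcp_rot: [-0.001, 0.99, -0.142, 0.002]
contact_force: [7.2, -2.7, 2.7]
finger_gap: 0.0439
[ 7.15706836 -2.66316396  2.70267936]
```

View pics/w5c.png

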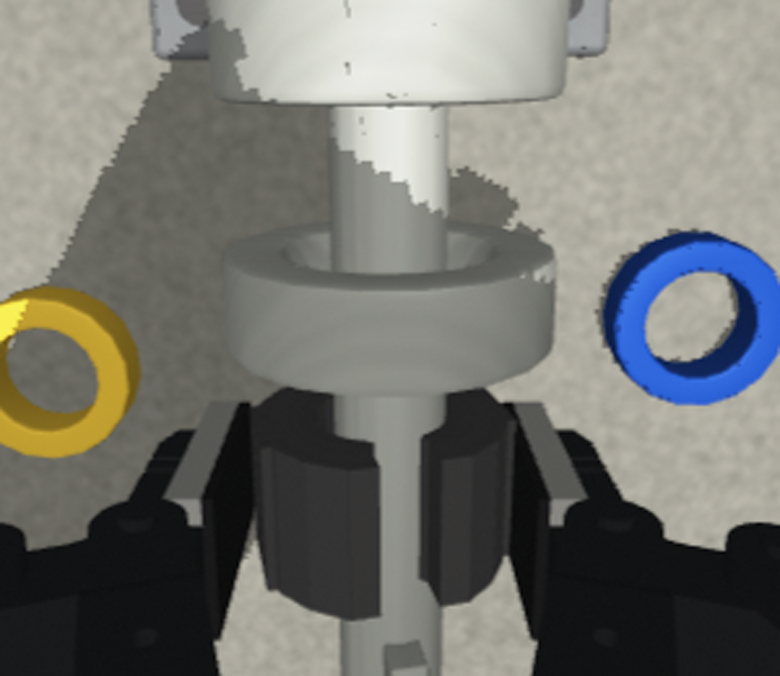

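```bash
python3 -c "
from h import *
crop('w5',220,250,120,130,5,'w5d')"
```

```text
(no output)
```

View pics/w5d.png

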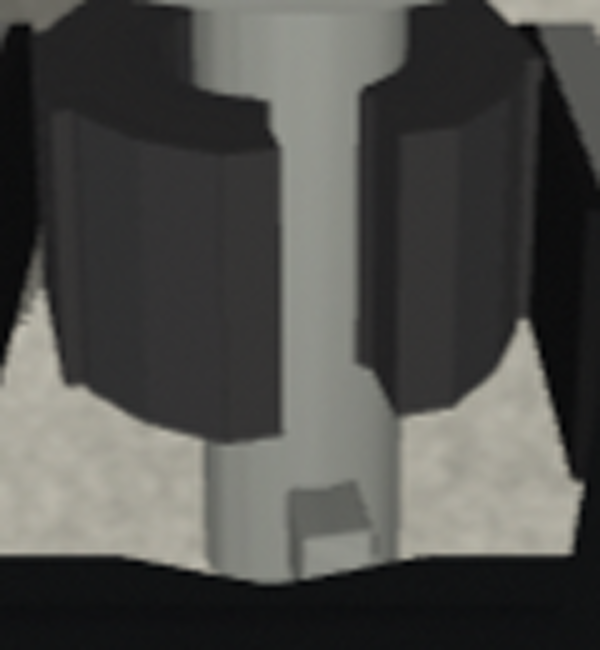

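```bash
python3 -m inch '[[130,[0.05,0,0],0],[135,[0.12,0,0],0],[140,[0.2,0,0],0],[150,[0.22,0,0],0],[160,[0.22,0,0],0],[170,[0.22,0,0],0],[170,[0.22,0,0],0],[170,[0.3,0,-0.06],0],[170,[0.37,0,-0.12],0],[170,[0.37,0,-0.12],0]]' 25; python3 -c "
from h import *
o,c=snap('wrist','w6')
print(o['contact_force'])
crop('w6',220,250,120,130,5,'w6d')"
```

```text
time_s: 7.4
eef_pos: [0.4688, 0.1508, 0.1985]
tcp_rot: [-0.001, 0.99, -0.142, 0.002]
contact_force: [1.0, -0.5, -1.6]
finger_gap: 0.0412
[ 1.04572512 -0.52130775 -1.62942907]
```

View pics/w6d.png

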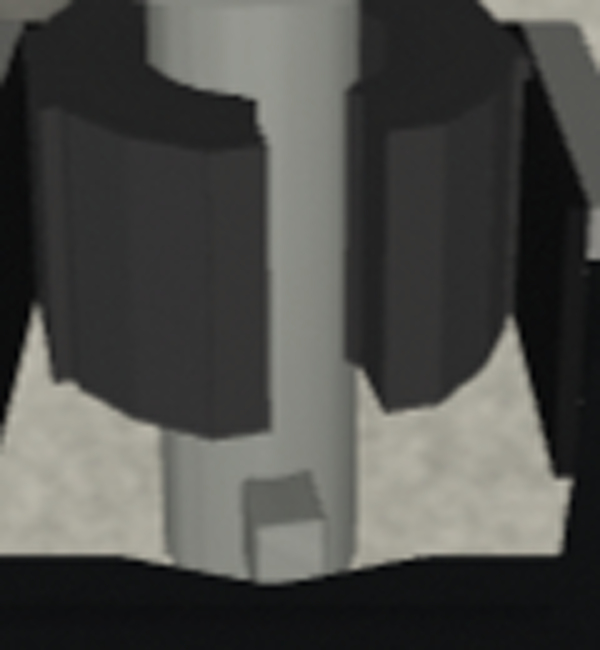

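```bash
python3 -m inch '[[170,[-0.08,0,0],0],[170,[-0.15,0,0],0],[170,[-0.15,0.3,0],0],[170,[-0.15,0.6,0],0],[170,[-0.15,0.8,0],0],[170,[-0.15,1.0,0],0],[170,[-0.15,1.1,0],0],[170,[-0.15,1.2,0],0],[170,[-0.15,1.2,0],0],[170,[-0.15,1.2,0],0]]' 25; python3 -c "
from h import *
o,c=snap('wrist','w7')
print(o['contact_force'])
crop('w7',220,250,120,130,5,'w7d')"
```

```text
time_s: 8.45
eef_pos: [0.464, 0.1397, 0.1984]
tcp_rot: [-0.001, 0.99, -0.142, 0.002]
contact_force: [-0.1, -0.1, -1.8]
finger_gap: 0.041
[-0.06345553 -0.08671949 -1.80723352]
```

View pics/w7d.png

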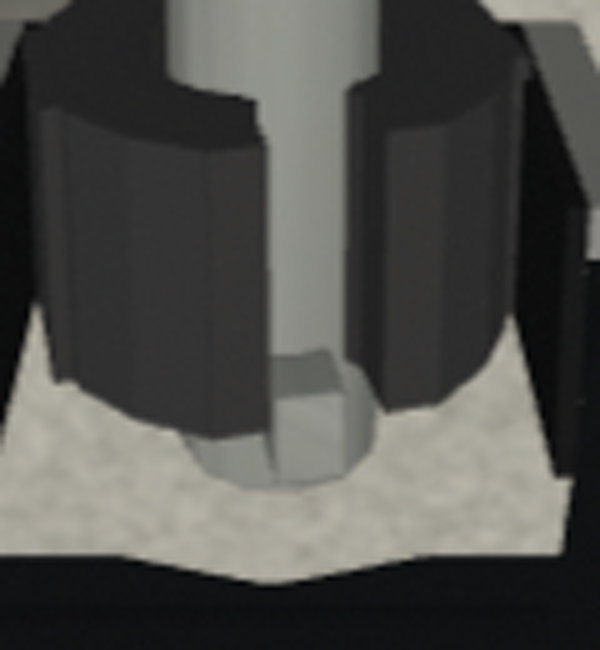

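```bash
python3 -m inch '[[170,[-0.04,0.1,0],0],[170,[-0.04,0.2,0],0],[170,[-0.04,0.4,0],0],[170,[-0.04,0.6,0],0],[170,[-0.04,0.8,0],0],[170,[-0.04,1.0,0],0],[170,[-0.04,1.2,0],0],[170,[-0.04,1.4,0],0],[170,[-0.04,1.4,0],0],[170,[-0.04,1.4,0],0]]' 25; python3 -c "
from h import *
o,c=snap('wrist','w8')
print(o['contact_force'])
crop('w8',220,250,120,130,5,'w8d')"
```

```text
time_s: 9.5
eef_pos: [0.4597, 0.1264, 0.1984]
tcp_rot: [-0.001, 0.99, -0.142, 0.002]
contact_force: [0.4, -0.1, -1.8]
finger_gap: 0.041
[ 0.35121928 -0.07178938 -1.82949456]
```

View pics/w8d.png

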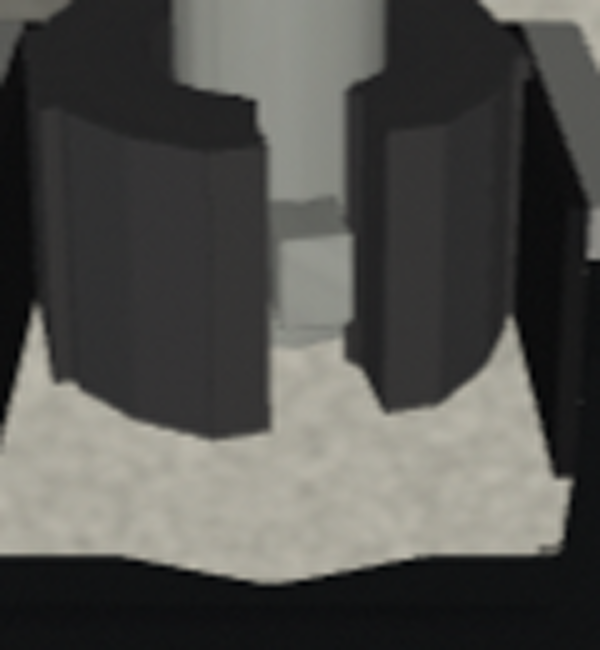

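```bash
python3 -m inch '[[170,[-0.02,1,0],0],[170,[0,2.5,0],0],[170,[0,5,0],0],[170,[2,9,0],0],[170,[5,13,1],-4],[170,[8,17,2],-10],[170,[11,21,3],-16],[170,[13,25,3.8],-21],[170,[14,28,3.8],-25.8],[170,[14,29.6,3.8],-25.8]]' 25; python3 -c "
from h import *
o=get_obs();print(o['contact_force'],o['joints'].round(2))"
```

```text
time_s: 10.55
eef_pos: [0.5106, -0.2008, 0.1595]
tcp_rot: [-0.0, 0.997, 0.083, 0.001]
contact_force: [-0.2, 0.6, -1.6]
finger_gap: 0.0409
[-0.17124621  0.63448532 -1.60572444] [ 0.73  0.46 -0.58  1.99  0.35  0.79  0.12]
```

```bash
python3 -c "
from h import *
o,c=snap('wrist','w9');print(o['eef_pos'])"
```

```text
[ 0.51061844 -0.20082507  0.15954316]
```

View pics/w9.png

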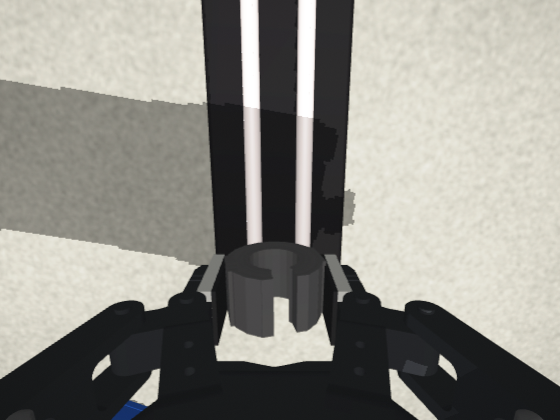

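```bash
python3 - <<'E'
from h import *
o,c,E=load('w9');Rt=q2R(o['tcp_rot']);t=o['eef_pos']
def T(n,q,z): print(n,np.round(Rt.T@(atz(c,E,*q,z)-t)*1e3,1))
for q in [(250,20),(306,20),(254.5,230),(303.5,230)]: T('rail',q,.0245)
for q in [(203,5),(353,5),(214,220),(342,220)]: T('base',q,.012)
print(np.degrees(np.arctan2(Rt[1,0],Rt[0,0])))
# tool centre line projection at z=.041
for s in (0,): print(proj(c,E,t+Rt@np.array([0,0,.0585])))
o,c,E=load('w1');Rt=q2R(o['tcp_rot'])
r=[atz(c,E,*p,.022) for p in [(321,146),(526,179),(316,182),(514,213)]];print(np.round(r,4),np.mean(r,0));d=r[1]-r[0]+r[3]-r[2];print(np.degrees(np.arctan2(-d[1],-d[0])))
crop('w1',285,100,265,145,3,'w1e')
E
```

```text
rail [ -14.2 -121.9  135.1]
rail [  17.1 -121.9  135.2]
rail [-13.7   1.4 135. ]
rail [ 18.5   1.5 135.1]
base [ -42.3 -133.   147.5]
base [  45.5 -133.   147.8]
base [-42.4  -1.7 147.4]
base [ 46.2  -1.6 147.7]
9.49336573325378
[276.1099024  282.79895652]
[[ 0.5025 -0.0472  0.022 ]
 [ 0.5353 -0.2354  0.022 ]
 [ 0.4708 -0.0545  0.022 ]
 [ 0.5033 -0.2413  0.022 ]] [ 0.50297619 -0.14460228  0.022     ]
99.8851381532675
```

View pics/w1e.png

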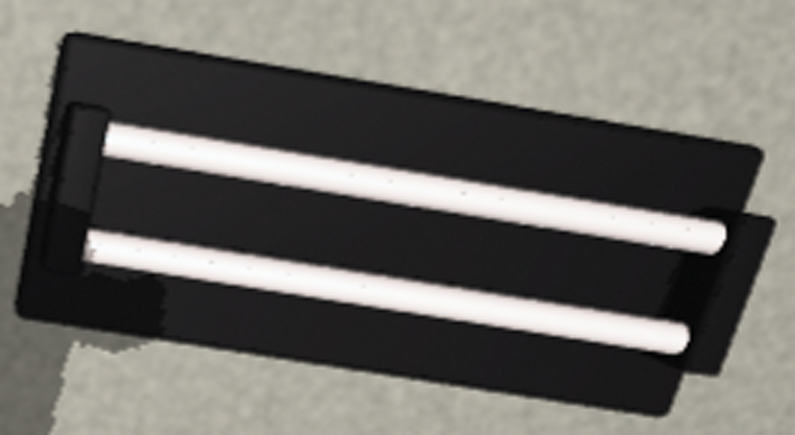

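```bash
python3 -m inch '[[170,[0.17,-0.2,1],-0.2],[170,[0.17,-0.2,2.5],-0.2],[170,[0.17,-0.2,4],-0.2],[170,[0.17,-0.2,5],-0.2],[170,[0.17,-0.2,5.4],-0.2],[170,[0.17,-0.2,5.6],-0.2],[170,[0.17,-0.2,5.8],-0.2],[170,[0.17,-0.2,5.9],-0.2],[170,[0.17,-0.2,5.95],-0.2],[170,[0.17,-0.2,5.95],-0.2]]' 25; python3 -c "
from h import *
o,c=snap('wrist','w10')
print(o['contact_force'])"
```

```text
time_s: 11.6
eef_pos: [0.5114, -0.2, 0.1005]
tcp_rot: [0.0, 0.997, 0.083, 0.002]
contact_force: [1.3, -0.6, 2.0]
finger_gap: 0.041
[ 1.33581074 -0.57849968  1.9918816 ]
```

View pics/w10.png

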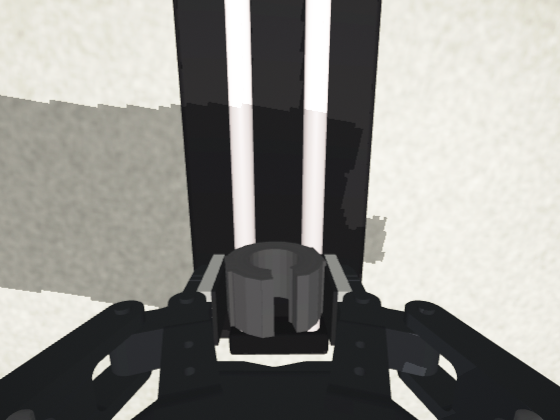

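```bash
python3 -m inch '[[170,[0.06,0,0],0],[170,[0.06,0,0.05],0],[170,[0.06,0,0.05],0],[150,[0.06,0,0.05],0],[130,[0.06,0,0.05],0],[110,[0.06,0,0.05],0],[90,[0.06,0,0.05],0],[80,[0.06,0,0],0],[80,[0.06,0,-1],0],[80,[0.06,0,-3],0]]' 25; python3 -c "
from h import *
o,c=snap('wrist','w11')
print(o['contact_force'])"
```

```text
time_s: 12.65
eef_pos: [0.5113, -0.1996, 0.1303]
tcp_rot: [-0.0, 0.997, 0.083, 0.001]
contact_force: [-0.3, 0.5, 0.7]
finger_gap: 0.0582
[-0.27018103  0.52173216  0.72742403]
```

View pics/w11.png

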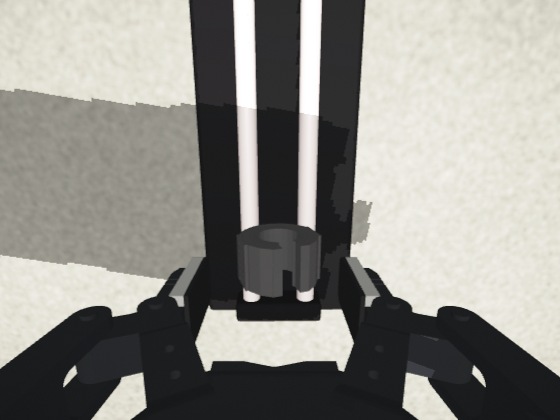

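```bash
python3 -m inch '[[60,[0,0,-4],0],[50,[0,-2,-8],0],[40,[0,-6,-12],4],[40,[1,-11,-12],8],[40,[2,-16,-12],14],[40,[2.87,-21,-12],20],[40,[2.87,-26,-12],25.7],[40,[2.87,-31,-12],25.7],[40,[2.87,-35,-12],25.7],[40,[2.87,-38,-12],25.7]]' 30; python3 -c "
from h import *
o=get_obs();print(o['contact_force'],o['joints'].round(2))"
```

```text
time_s: 13.7
eef_pos: [0.4767, 0.1833, 0.2545]
tcp_rot: [-0.0, 0.99, -0.139, 0.003]
contact_force: [1.4, -0.3, 0.0]
finger_gap: 0.0717
[ 1.38866727e+00 -2.93644180e-01  1.39768101e-04] [ 0.14  0.29 -0.74  1.99  0.24  0.95 -1.  ]
```

```bash
python3 -c "
from h import *
o,c=snap('wrist','w12');print(o['eef_pos'],o['tcp_rot'])"
```

```text
[0.47669324 0.18331869 0.25448627] [-4.64388916e-04  9.90226187e-01 -1.39436741e-01  3.04613482e-03]
```

View pics/w12.png

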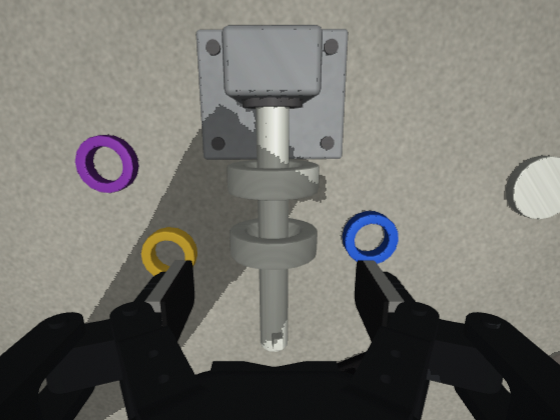

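```bash
python3 - <<'E'
from h import *
o,c,E=load('w12');Rt=q2R(o['tcp_rot']);t=o['eef_pos']
def T(n,q,z): print(n,np.round(Rt.T@(atz(c,E,*q,z)-t)*1e3,1))
T('ro front top',(273,267),.158);T('ro back top',(273,238),.159)
T('L',(231,245),.132);T('R',(316.5,245),.132)
T('ri front top',(273,198),.158);T('ri back',(273,171),.159);T('ri L',(228.5,183),.132);T('ri R',(318.5,183),.132)
T('bar',(257,150),.14);T('bar',(289,150),.14);T('bar',(260,330),.14);T('bar',(287,330),.14)
print(np.degrees(np.arctan2(Rt[1,0],Rt[0,0])))
crop('w12',215,90,120,190,4,'w12c')
E
```

```text
ro front top [-1.2 10.4 96.5]
ro back top [-1.2 -6.9 95.5]
L [-27.5   7.4 122.3]
R [ 26.    7.5 122.6]
ri front top [ -1.2 -28.6  96.5]
ri back [ -1.1 -42.9  95.6]
ri L [-27.6 -31.9 122.4]
ri R [ 25.8 -31.8 122.7]
bar [-10.  -51.8 114.5]
bar [  7.7 -51.8 114.6]
bar [ -9.8  63.  114.3]
bar [  7.7  63.1 114.4]
-16.030884194339826
```

View pics/w12c.png

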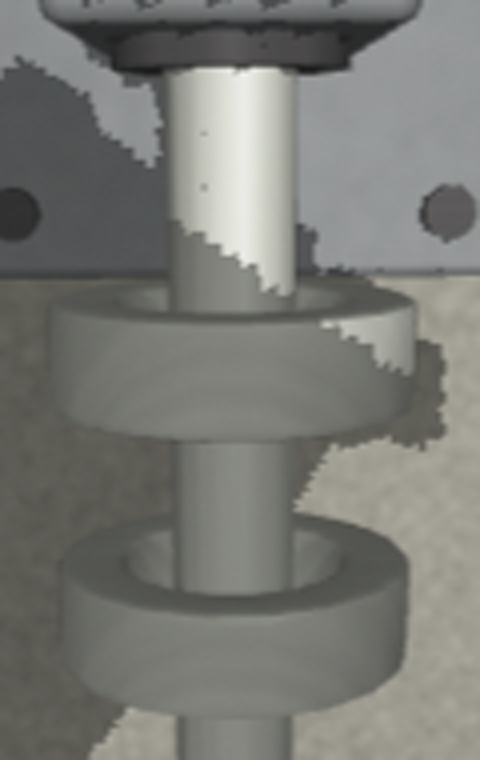

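```bash
python3 -m inch '[[40,[-0.11,0.35,2],0],[40,[-0.11,0.35,4],0],[40,[-0.11,0.35,6],0],[40,[-0.11,0.35,6.85],0],[40,[-0.11,0.35,6.85],0],[80,[-0.11,0.35,6.85],0],[110,[-0.11,0.35,6.85],0],[125,[-0.11,0.35,6.85],0],[125,[-0.11,0.35,6.85],0],[125,[-0.11,0.35,6.85],0]]' 35; python3 -c "
from h import *
o,c=snap('wrist','w13')"
```

```text
time_s: 14.75
eef_pos: [0.475, 0.1843, 0.1873]
tcp_rot: [-0.002, 0.99, -0.138, 0.004]
contact_force: [-0.0, -0.7, 8.0]
finger_gap: 0.0523
```

View pics/w13.png

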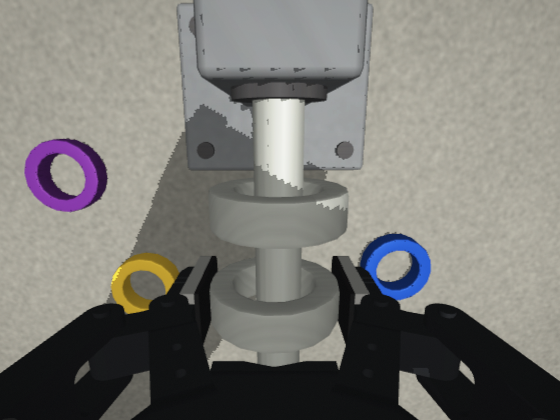

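```bash
python3 -m inch '[[100,[0,0,0],0],[80,[0,0,0],0],[60,[0,0,0],0],[50,[0,0,0],0],[40,[0,0.2,0],0],[40,[0,0.4,0.2],0],[40,[0,0.4,0.5],0],[40,[0,0.4,0.8],0],[40,[0,0.4,0.8],0],[40,[0,0.4,0.8],0]]' 35; python3 -c "
from h import *
o,c=snap('wrist','w14');print(o['joints'],o['contact_force'])"
```

```text
time_s: 15.8
eef_pos: [0.4739, 0.1805, 0.1791]
tcp_rot: [-0.002, 0.99, -0.138, 0.004]
contact_force: [-0.6, -0.3, -0.1]
finger_gap: 0.072
[ 0.09172499  0.38926441 -0.69350774  2.06154111  0.34913743  0.79733738
 -1.08748343] [-0.58329548 -0.26539317 -0.0589617 ]
```

View pics/w14.png

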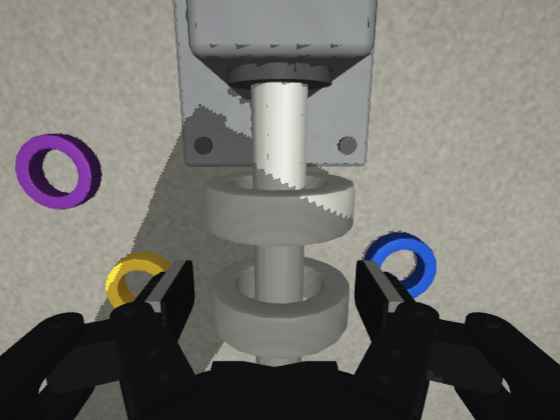

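```bash
python3 -m inch '[[60,[0.08,0,0],0],[80,[0.08,0,0],0],[100,[0.08,0,0],0],[125,[0.08,0,0],0],[125,[0.08,0,0],0],[125,[0.08,0,0],0],[125,[0.08,0,-0.3],0],[125,[0.08,0,-0.7],0],[125,[0.08,0,-1.1],0],[125,[0.08,0,-1.1],0]]' 35; python3 -c "
from h import *
o,c=snap('wrist','w15');print(o['contact_force'])"
```

```text
time_s: 16.85
eef_pos: [0.4748, 0.1804, 0.1909]
tcp_rot: [-0.002, 0.99, -0.138, 0.004]
contact_force: [1.1, 0.2, -2.5]
finger_gap: 0.0522
[ 1.12135082  0.24350255 -2.53748952]
```

View pics/w15.png

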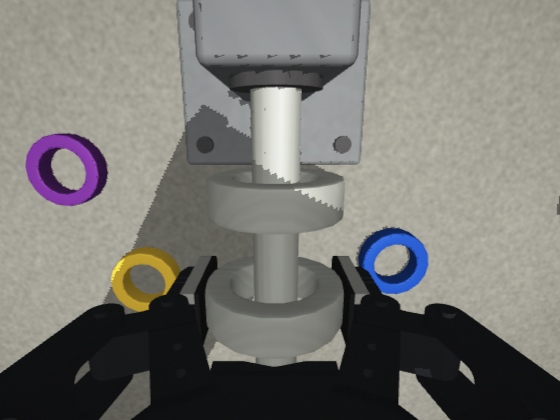

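```bash
python3 -c "
from h import *
crop('w15',180,230,190,140,4,'w15c')
o,c=snap('scene','s15');crop('s15',340,170,110,110,5.4,'s15c')"
```

```text
(no output)
```

View pics/w15c.png

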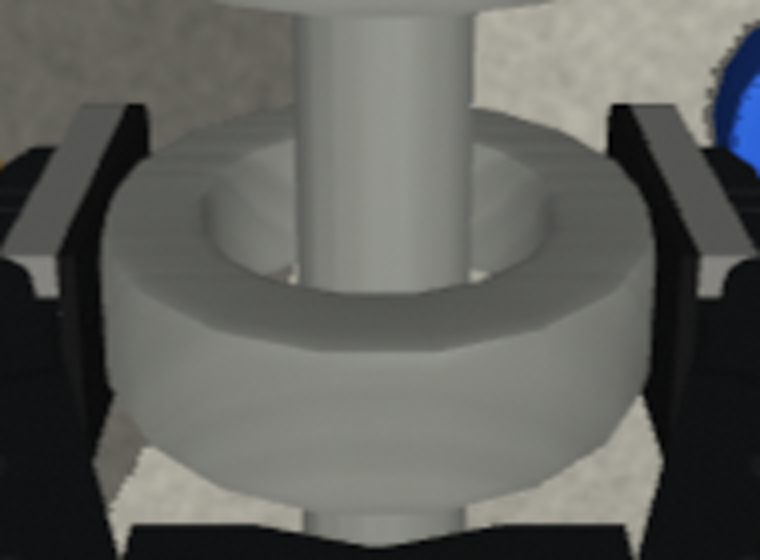

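View pics/s15c.png

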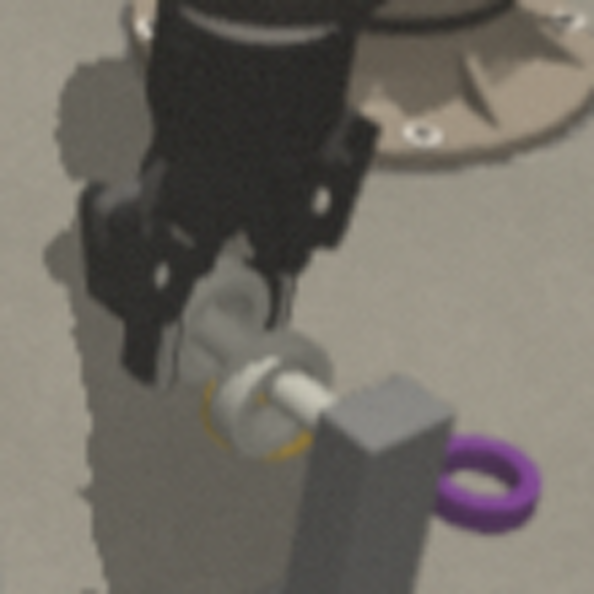

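```bash
cat > ringfit.py <<'E'
from h import *
from scipy.optimize import least_squares
def ringfit(fn,out,bore):
    o,c,E=load(fn);Rt=q2R(o['tcp_rot']);t=np.array(o['eef_pos'])
    def r(p):
        R_=[]
        for L,rad in ((out,27),(bore,17)):
            for q in L:
                a,d=ray(c,E,*q);a=Rt.T@(a-t)*1e3;d=Rt.T@d
                P=a+d*(p[1]-a[1])/d[1];R_.append(np.hypot(P[0]-p[0],P[2]-p[2])-rad)
        return np.array(R_)
    s=least_squares(r,[0,-10,50],loss='soft_l1');print('face centre in tool mm',s.x.round(1),'world z',(t+Rt@(s.x/1e3))[2].round(4),r(s.x).round(1))
    return s.x
E
python3 - <<'E'
from ringfit import *
f=lambda *L:[(180+x/4-.4,230+y/4-.4) for x,y in L]
ringfit('w15',f((380,350),(105,250),(653,250),(230,133),(560,140),(215,325),(545,325)),f((380,294),(205,215),(552,215),(250,272),(505,275)))
E
```

```text
face centre in tool mm [-0.4 -3.2 52.7] world z 0.1382 [-1.3  1.2  0.8 -1.2 -0.2 -0.8 -0.8 -0.3  1.   0.6  0.8  0.7]
```

```bash
python3 -c "
from h import *
crop('w14',180,230,190,140,4,'w14c')"
```

```text
(no output)
```

View pics/w14c.png

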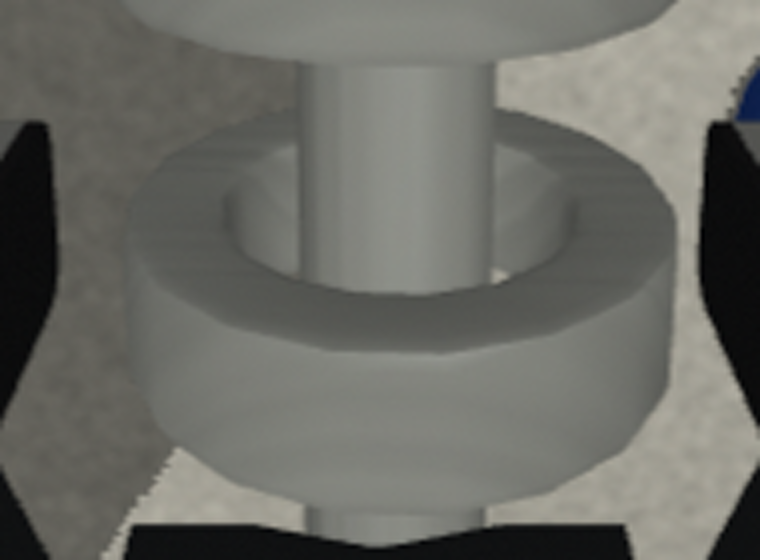

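```bash
python3 -m inch '[[125,[0,0.5,0.05],0],[125,[0,1.5,0.05],0],[125,[0,2.5,0.05],0],[125,[0,3.5,0.05],0],[125,[0,4.5,0.05],0],[125,[0,5.5,0.05],0],[125,[0,6.5,0.05],0],[125,[0,7.5,0.05],0],[125,[0,8.7,0.05],0],[125,[0,10,0.05],0]]' 35
```

```text
time_s: 17.95
eef_pos: [0.4471, 0.0833, 0.1894]
tcp_rot: [-0.002, 0.99, -0.138, 0.004]
contact_force: [0.2, 0.1, -2.4]
finger_gap: 0.0518
```

```bash
python3 -m inch '[[125,[1.5,4,0],0],[125,[4,8,0],-5],[125,[7,12,1],-12],[125,[9.5,15.5,2],-18],[125,[11.5,18.5,2.9],-24],[125,[11.57,20.3,2.9],-25.6],[125,[11.57,20.3,2.9],-25.6],[125,[11.57,20.3,2.9],-25.6],[125,[11.57,20.3,2.9],-25.6],[125,[11.57,20.3,2.9],-25.6]]' 35; python3 -c "
from h import *
o,c=snap('wrist','w16');print(o['contact_force'],o['eef_pos'])"
```

```text
time_s: 18.95
eef_pos: [0.5033, -0.1427, 0.1606]
tcp_rot: [-0.001, 0.996, 0.086, 0.005]
contact_force: [0.7, -0.2, -1.7]
finger_gap: 0.0521
[ 0.74986333 -0.17300959 -1.67490125] [ 0.50333083 -0.14265054  0.16062532]
```

View pics/w16.png

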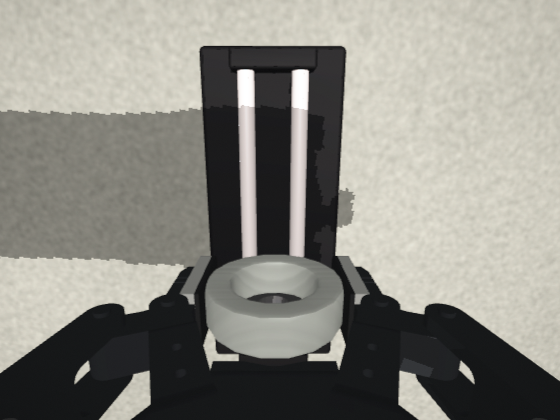

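```bash
python3 - <<'E'
from h import *
o,c,E=load('w16');Rt=q2R(o['tcp_rot']);t=o['eef_pos']
def T(n,q,z): print(n,np.round(Rt.T@(atz(c,E,*q,z)-t)*1e3,1))
for q in [(245.5,85),(300.5,85),(249.5,240),(298,240)]: T('rail',q,.0245)
for q in [(201,48),(345,48),(211,240),(338,240)]: T('base',q,.012)
T('block front',(273,68),.03); T('base end',(273,46.5),.012)
print(np.degrees(np.arctan2(Rt[1,0],Rt[0,0])), Rt[:,2])
E
```

```text
rail [-17.6 -88.  136. ]
rail [ 14.8 -88.  136.3]
rail [-17.2   8.8 136. ]
rail [ 15.1   8.9 136.3]
base [ -45.  -110.2  148.3]
base [  42.4 -110.3  149.1]
base [-45.4  13.2 148.2]
base [ 44.4  13.6 149. ]
block front [ -1.4 -96.5 130.7]
base end [  -1.4 -111.1  148.7]
9.832031319395192 [ 0.00891817  0.00236126 -0.99995744]
```

```bash
python3 -m inch '[[125,[-0.1,0,1.5],0],[125,[-0.1,0,3],0],[125,[-0.1,0,4.5],0],[125,[-0.1,0,5.3],0],[125,[-0.1,0,5.8],0],[125,[-0.1,0,6.1],0],[125,[-0.1,0,6.25],0],[125,[-0.1,0,6.35],0],[125,[-0.1,0,6.4],0],[125,[-0.1,0,6.4],0]]' 35; python3 -c "
from h import *
o,c=snap('wrist','w17');print(o['contact_force'],o['eef_pos'])"
```

```text
time_s: 20.0
eef_pos: [0.5032, -0.1428, 0.0973]
tcp_rot: [-0.0, 0.996, 0.086, 0.005]
contact_force: [-2.6, 1.1, 5.8]
finger_gap: 0.0519
[-2.62629359  1.14156764  5.82311381] [ 0.50322674 -0.14281215  0.09729468]
```

View pics/w17.png

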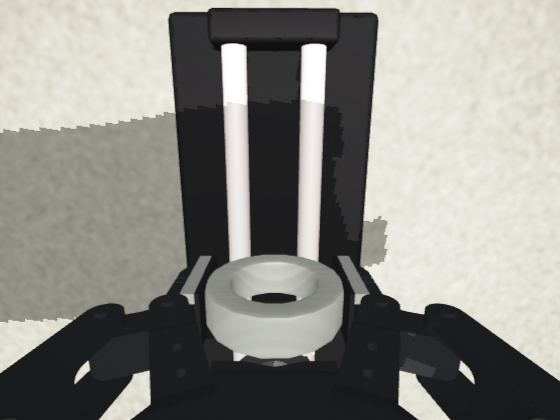

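```bash
python3 -m inch '[[125,[-0.05,0,0],0],[125,[-0.05,0,0],0],[115,[-0.05,0,0],0],[100,[-0.05,0,0],0],[80,[-0.05,0,0],0],[60,[-0.05,0,0],0],[45,[-0.05,0,0],0],[40,[-0.05,0,-0.5],0],[40,[-0.05,0,-2.5],0],[40,[-0.05,0,-5],0]]' 35; python3 -c "
from h import *
o,c=snap('wrist','w18');print(o['contact_force'],o['eef_pos'])"
```

```text
time_s: 21.05
eef_pos: [0.5018, -0.1427, 0.1475]
tcp_rot: [-0.001, 0.996, 0.086, 0.004]
contact_force: [0.2, 0.3, 0.3]
finger_gap: 0.0721
[0.20608766 0.2820577  0.32942419] [ 0.50179783 -0.14267252  0.14748798]
```

View pics/w18.png

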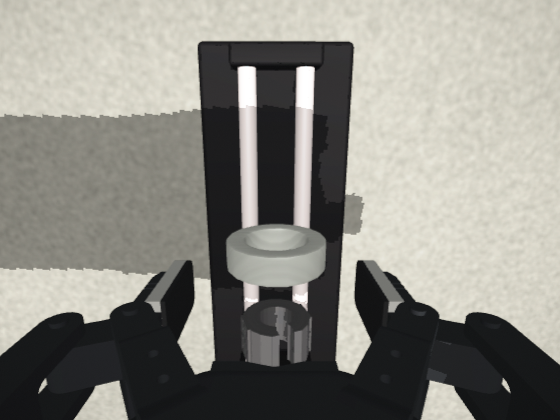

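```bash
python3 -m inch '[[40,[0,0,-4],0],[40,[0,-2,-8],0],[40,[0.5,-6,-10.3],4],[40,[1.5,-11,-10.3],8],[40,[2.5,-16,-10.3],14],[40,[3.5,-21,-10.3],20],[40,[4.55,-26,-10.3],25.9],[40,[4.55,-31,-10.3],25.9],[40,[4.55,-35.8,-10.3],25.9],[40,[4.55,-35.8,-10.3],25.9]]' 35; python3 -c "
from h import *
o,c=snap('wrist','w19');print(o['contact_force'],o['eef_pos'])"
```

```text
time_s: 22.1
eef_pos: [0.4835, 0.2245, 0.2554]
tcp_rot: [-0.003, 0.991, -0.135, 0.006]
contact_force: [0.3, -0.3, 0.9]
finger_gap: 0.0721
[ 0.33051795 -0.25754631  0.91938605] [0.48354907 0.22448087 0.25543798]
```

View pics/w19.png

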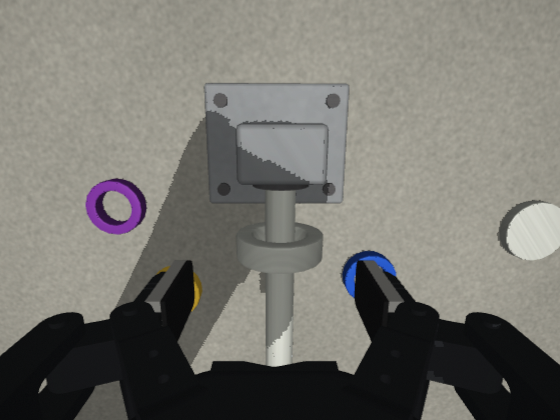

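```bash
python3 - <<'E'
from h import *
crop('w19',225,170,110,115,6,'w19c')
E
```

```text
(no output)
```

View pics/w19c.png

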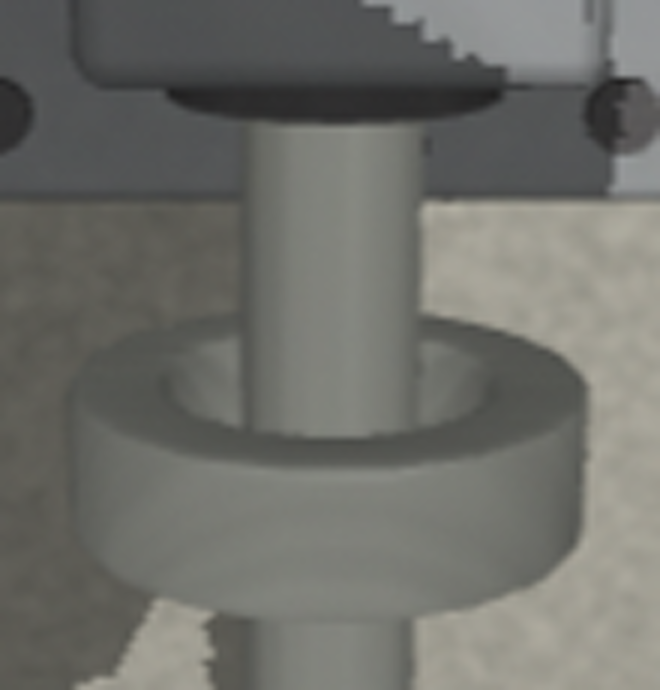

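```bash
python3 - <<'E'
from h import *
o,c,E=load('w19');Rt=q2R(o['tcp_rot']);t=o['eef_pos'];D=lambda x,y:(225+x/6-.4,170+y/6-.4)
def T(n,q,z): p=atz(c,E,*q,z);print(n,np.round(Rt.T@(p-t)*1e3,1),p.round(4))
T('front',D(330,617),.159);T('back',D(330,467),.159);T('L',D(72,470),.132);T('R',D(585,470),.132)
T('barL',D(245,150),.14);T('barR',D(424,150),.14);T('barL',(265.5,330),.14);T('barR',(290.5,330),.14)
print(Rt.round(4),get_obs()['eef_pos'])
E
```

```text
front [ 2.4 13.6 96.4] [0.4835 0.2111 0.159 ]
back [ 2.4 -1.1 96.5] [0.4874 0.2254 0.159 ]
L [-24.2   9.6 123.1] [0.4593 0.2222 0.132 ]
R [ 29.7   9.9 123.7] [0.5111 0.2075 0.132 ]
barL [ -5.6 -26.3 115.6] [0.4868 0.2518 0.14  ]
barR [ 11.7 -26.2 115.8] [0.5034 0.2471 0.14  ]
barL [ -6.2  63.4 114.9] [0.4621 0.1656 0.14  ]
barR [ 10.   63.5 115.1] [0.4777 0.1611 0.14  ]
[[ 0.9633 -0.2682  0.0132]
 [-0.2682 -0.9633  0.0043]
 [ 0.0115 -0.0076 -0.9999]] [0.4843592  0.22157182 0.25502233]
```

```bash
python3 -m inch '[[40,[0.05,0.38,0],0.4],[40,[0.05,0.38,2],0.4],[40,[0.05,0.38,4],0.4],[40,[0.05,0.38,6],0.4],[40,[0.05,0.38,7.6],0.4],[40,[0.05,0.38,7.6],0.4],[40,[0.05,0.38,7.6],0.4],[40,[0.05,0.38,7.6],0.4],[40,[0.05,0.38,7.6],0.4],[40,[0.05,0.38,7.6],0.4]]' 35; python3 -c "
from h import *
o,c=snap('wrist','w20');print(o['contact_force'],o['eef_pos'])"
```

```text
time_s: 23.15
eef_pos: [0.4851, 0.218, 0.1796]
tcp_rot: [-0.002, 0.99, -0.14, 0.007]
contact_force: [0.2, -1.0, 0.7]
finger_gap: 0.0718
[ 0.22994396 -0.95424603  0.71048752] [0.48505251 0.21801142 0.17961014]
```

View pics/w20.png

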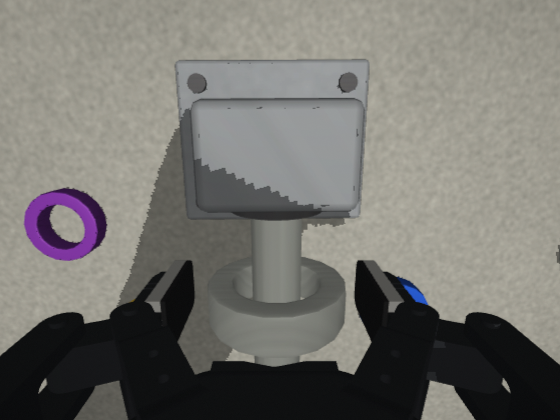

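Well centred. Close and lift.

```bash
python3 -m inch '[[60,[0,0,0],0],[80,[0,0,0],0],[100,[0,0,0],0],[125,[0,0,0],0],[125,[0,0,0],0],[125,[0,0,0],0],[125,[0,0,-0.3],0],[125,[0,0,-0.7],0],[125,[0,0,-1.1],0],[125,[0,0,-1.1],0]]' 35; python3 -c "
from h import *
o,c=snap('wrist','w21');print(o['contact_force'],o['eef_pos']);crop('w21',180,230,190,140,4,'w21c')"
```

```text
time_s: 24.2
eef_pos: [0.485, 0.2181, 0.1911]
tcp_rot: [-0.002, 0.99, -0.14, 0.007]
contact_force: [-0.4, -1.1, -2.0]
finger_gap: 0.052
[-0.35615547 -1.06456284 -2.01925826] [0.48499189 0.21807558 0.19108501]
```

View pics/w21c.png

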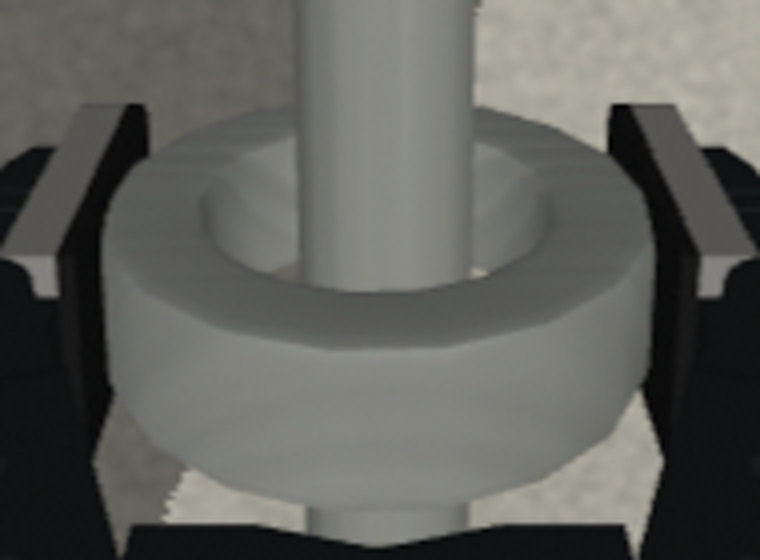

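```bash
python3 -m inch '[[125,[0,0.6,0],0],[125,[0,2,0],0],[125,[0,3.4,-0.02],0],[125,[0,4.8,-0.04],0],[125,[0,6.2,-0.05],0],[125,[0,7.6,-0.06],0],[125,[0,9,-0.07],0],[125,[0,10.4,-0.08],0],[125,[0,12,-0.1],0],[125,[0,14,-0.1],0]]' 35
```

```text
time_s: 25.25
eef_pos: [0.4458, 0.0826, 0.191]
tcp_rot: [-0.003, 0.99, -0.14, 0.007]
contact_force: [-0.4, -0.2, -1.6]
finger_gap: 0.0524
```

```bash
python3 -m inch '[[125,[1.5,3,0],0],[125,[3.5,6.5,0],-6],[125,[6,10,1],-12],[125,[8.5,13,2],-18],[125,[9.35,15.2,2.9],-24],[125,[9.35,15.2,2.9],-25.9],[125,[9.35,15.2,2.9],-25.9],[125,[9.35,15.2,2.9],-25.9],[125,[9.35,15.2,2.9],-25.9],[125,[9.35,15.2,2.9],-25.9]]' 35; python3 -c "
from h import *
o,c=snap('wrist','w22');print(o['contact_force'],o['eef_pos'])"
```

```text
time_s: 26.25
eef_pos: [0.494, -0.0885, 0.1625]
tcp_rot: [-0.001, 0.996, 0.086, 0.008]
contact_force: [-0.5, 0.3, -1.3]
finger_gap: 0.0521
[-0.49928259  0.2717646  -1.2765092 ] [ 0.49404251 -0.08851845  0.16246443]
```

View pics/w22.png

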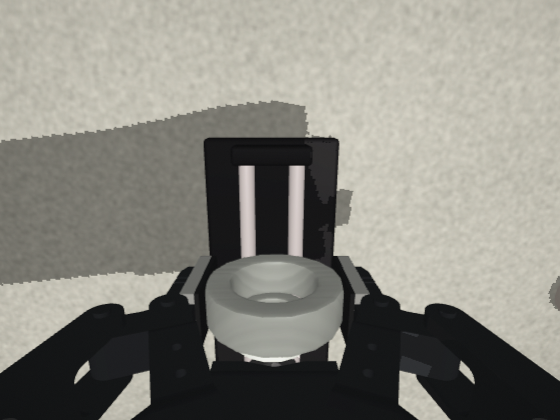

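```bash
python3 - <<'E'
from h import *
o,c,E=load('w22');Rt=q2R(o['tcp_rot']);t=o['eef_pos']
def T(n,q,z): print(n,np.round(Rt.T@(atz(c,E,*q,z)-t)*1e3,1))
for q in [(247,175),(297,175),(248.5,240),(296.5,240)]: T('rail',q,.0245)
for q in [(205,142),(338,142),(210,240),(334,240)]: T('base',q,.012)
T('block front',(272,164),.03); T('base end',(272,139),.012)
print(Rt.round(4))
E
```

```text
rail [-18.  -34.5 137.7]
rail [ 13.8 -34.4 138.2]
rail [-18.    9.4 137.7]
rail [ 14.3   9.6 138.2]
base [-46.1 -54.4 149.8]
base [ 41.4 -54.2 151.1]
base [-46.4  13.8 149.8]
base [ 42.   14.4 151.1]
block front [ -2.1 -42.2 132.5]
base end [ -2.2 -56.3 150.5]
[[ 9.851e-01  1.713e-01  1.490e-02]
 [ 1.713e-01 -9.852e-01  2.800e-03]
 [ 1.510e-02 -2.000e-04 -9.999e-01]]
```

```bash
python3 -m inch '[[125,[-0.25,0,1.5],0],[125,[-0.25,0,3],0],[125,[-0.25,0,4.5],0],[125,[-0.25,0,5.3],0],[125,[-0.25,0,5.8],0],[125,[-0.25,0,6.1],0],[125,[-0.25,0,6.3],0],[125,[-0.25,0,6.4],0],[125,[-0.25,0,6.5],0],[125,[-0.25,0,6.5],0]]' 35; python3 -c "
from h import *
o,c=snap('wrist','w23');print(o['contact_force'],o['eef_pos'])"
```

```text
time_s: 27.3
eef_pos: [0.4929, -0.0889, 0.0978]
tcp_rot: [-0.001, 0.996, 0.086, 0.008]
contact_force: [0.8, 0.9, 1.9]
finger_gap: 0.0522
[0.77118924 0.85428425 1.88879807] [ 0.4928761  -0.08894565  0.09782154]
```

View pics/w23.png

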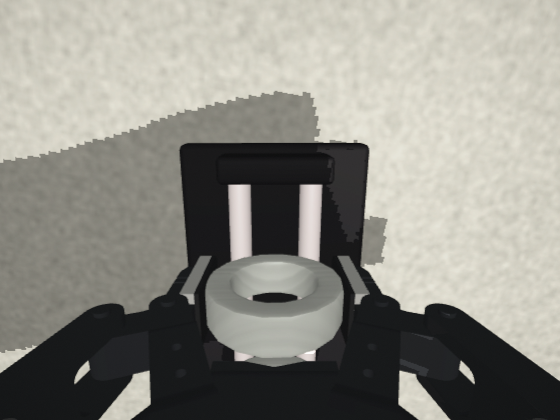

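Seated on the rails (+1.9 N net after weight); lower a hair and release.

```bash
python3 -m inch '[[125,[0,0,0.05],0],[125,[0,0,0.05],0],[115,[0,0,0.05],0],[100,[0,0,0.05],0],[80,[0,0,0.05],0],[60,[0,0,0.05],0],[45,[0,0,0.05],0],[40,[0,0,-0.5],0],[40,[0,0,-2.5],0],[40,[0,0,-5],0]]' 35; python3 -c "
from h import *
o,c=snap('wrist','w24');print(o['contact_force'],o['eef_pos'])"
```

```text
time_s: 28.35
eef_pos: [0.4916, -0.0888, 0.1481]
tcp_rot: [-0.001, 0.996, 0.086, 0.007]
contact_force: [0.6, -0.3, 0.7]
finger_gap: 0.0719
[ 0.5903656  -0.25000375  0.68433537] [ 0.49159758 -0.08878743  0.14805626]
```

View pics/w24.png

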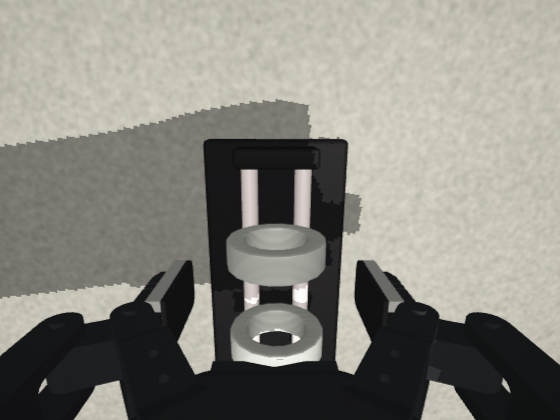

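Both rings stand upright in this view. I'll raise the arm clear and check all three from above and the side.

```bash
python3 -m inch '[[40,[0,0,-4],0],[40,[0,0,-8],0],[40,[0,0,-12],0],[40,[-3,0,-15],0],[40,[-6,-4,-15],0],[40,[-7,-8,-15],0],[40,[-7,-12,-15],0],[40,[-7,-12,-15],0],[40,[-7,-12,-15],0],[40,[-7,-12,-15],0]]' 35; python3 -c "
from h import *
snap('scene','s25');o,c=snap('top','t25');print(o['contact_force'])
crop('s25',200,180,240,130,3.3,'s25c');crop('t25',140,130,230,140,3.4,'t25c')"
```

```text
time_s: 29.4
eef_pos: [0.401, 0.0165, 0.3004]
tcp_rot: [-0.0, 0.996, 0.086, 0.009]
contact_force: [-0.1, 0.5, -0.4]
finger_gap: 0.0714
[-0.22248168  0.06609316 -0.93297792]
```

View pics/s25c.png

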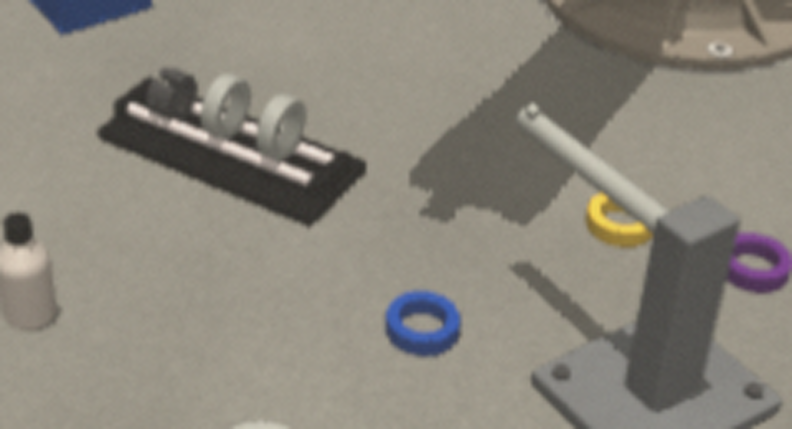

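View pics/t25c.png

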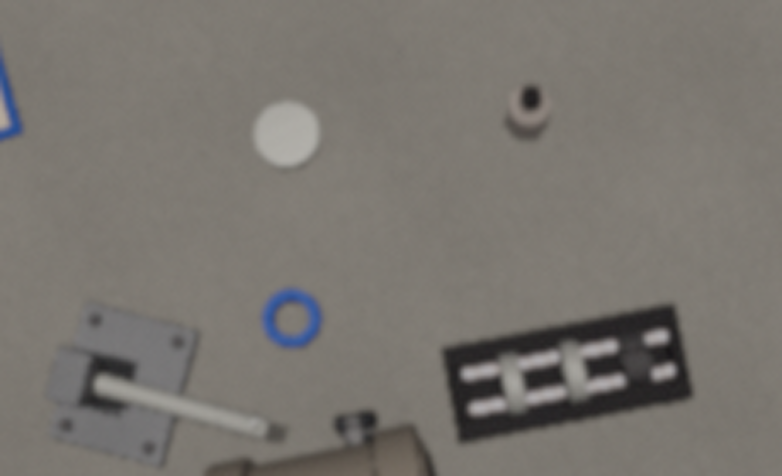

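All three stand on the rails, the bar is empty, the bystanders are in place and the arm is clear.

```bash
python3 -c "
from cell import *
print(job_done())"
```

```text
the job is handed in; nothing more can be done
None
```

The job is done and handed in at about 29.5 s. The collar and both rings stand on edge in the cradle, and the bar is empty.

- **Collar:** I measured the key at about 11° towards the stand's +x. I rolled the collar to match with one pad (about 8 N peak), and it slid off with no resistance; only its own weight of about 1.8 N showed. It stands at about y = -57 mm on the cradle.
- **Rings:** Each was lifted about 11.5 mm, slid over the key with no added force, and set down. The outer ring is at about y = 0 and the inner ring at about +54 mm.
- **What went wrong:** My first grip on the outer ring was too high. It pressed up on the gripper with 8 N, so I let go and regripped lower. The finger opening also read about 52 mm on both 54 mm rings, which I put down to reading bias. The tool drifted about 0.9° off vertical, with no effect on the work.
- **Last checks:** The scene and top pictures show all three parts upright with bores along the rails. Every bystander in those views (the bottle, the disc and the look-alike rings, plus the part of the bin in view) is in place. The arm is clear with under 1 N on the wrist. I took no picture after handing in.

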